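# Refit a pulled-off throttle knob and hold it pressed in

### The arm

A 6-joint arm with a two-finger parallel gripper is mounted at the origin on the work surface. World frame = base frame: x ahead of the robot, y to its left, z up, the work surface at z = 0. Lengths are in m, angles in rad, forces in N, time in s.
With the tool pointing down it reaches from about 0.25 to 0.725 m from the base axis. Payload 4 kg.
Tool frame: the origin (TCP) lies midway between the tips of the shut fingers; the grasp point (between the pads) lies bot.pinch_z behind it (bot.pinch_z is the distance from the TCP to the grasp point, in m); z points along the fingers, y is the line along which they close (so a half turn about z gives the same grasp; the last joint's range is limited). The gripper opens to 85 mm and grips with 20 to 120 N. Pads are 22 mm wide; open, the fingers measure 114 mm over their backs; the gripper's body (76 mm by 85 mm) begins 54 mm behind the grasp point. The pads swing forward as they close: fully open they stand 13 mm farther back than shut.
Start: joints at [-1.174, 0.241, 0.005, 1.335, 0, 1.571], TCP at [0.193, -0.461, 0.2] pointing down, gripper open.
Joint ranges: [-2.72, 2.72], [-1.05, 1.87], [-1.09, 1.28], [-1.99, 2.15], [-1.42, 1.44], [-3.14, 3.14]. Speed limits (rad/s): [2.79, 2.79, 3.14, 3.14, 3.14, 3.14].

### API

Orientations are given as a unit quaternion [x, y, z, w].
In Python, from workcell import bot, vision, readout gives the robot as it stands (bot), with the cameras (vision) and the readings (readout).
- The arm moves only by the tool jog_arm, called after "Request:" as a command line: name --argument value ..., lists and objects as JSON in quotes. Schema: {"type":"object","properties":{"segments":{"type":"object","properties":{"wx":{"type":"array","items":{"type":"number"},"minItems":1,"maxItems":10},"wy":{"type":"array","items":{"type":"number"},"minItems":1,"maxItems":10},"wz":{"type":"array","items":{"type":"number"},"minItems":1,"maxItems":10},"x":{"type":"array","items":{"type":"number"},"minItems":1,"maxItems":10},"y":{"type":"array","items":{"type":"number"},"minItems":1,"maxItems":10},"z":{"type":"array","items":{"type":"number"},"minItems":1,"maxItems":10},"jaw":{"type":"array","items":{"type":"number"},"minItems":1,"maxItems":10}},"additionalProperties":false,"required":["wx","wy","wz","x","y","z","jaw"]},"only":{"type":"string"},"quiet":{"type":"boolean"},"lines":{"type":"string"}},"required":["segments"],"additionalProperties":false}. segments is an object with one list for each field, all of the same length, 1 to 10, a row being the entries at one place: wx, wy, wz (a rotation vector in a scale on which 1.0 is pi rad), x, y, z (the shift in a scale on which 1.0 is 80 cm), jaw (the finger opening in m); each row is the pose to reach, as a shift and turn from the pose commanded when the call began, along the tool's axes at that moment; what a row does not reach only later rows make up. A row lasts 1/8 s, in which the tool goes at most 0.0625 m and 0.188 rad, less where a joint would pass 70% of its speed; a pose out of reach is approached as far as the arm can. The fingers move at their own pace and stop on an object; the grip force is fixed at half the most. Time passes only in rows, so rows that do not move let the fingers close. The tool returns the time, the measured TCP pose, the force, the opening and the grip force at its end. only (a regular expression) keeps the lines of the reply that match it, lines (a string "A,B") keeps lines A to B, and quiet returns only ok. Shift and turn numbers lie between -1 and 1, and a call with a number outside is refused. Input that does not fit is refused with a message, and nothing moves.
- readout.get_obs(): the state, without advancing time (a new reading comes with each control period).
- vision.camera(name): name is "side" or "top" or "wrist"; returns the picture (384x512x3 uint8, red, green, blue); there is no depth.
- vision.calibration(name): a dict with "mtx" (3x3 intrinsics, pixels), "k1" (the pictures are not rectified: a ray, as slopes to the right and down, at radius r is drawn at 1 + k1 r^2 times it, then the intrinsics apply), "R" (3x3) and "t" (3): a world point X has camera coordinates R X + t. Camera axes: x right, y down, z forward; pixel columns grow to the right and rows downward; lengths in m; the calibration is good to about 2 mm. A picture is of the moment at which its call begins: read the wrist's pose just before it. calibration takes no time and is no camera call; for the wrist camera it gives the pose at the moment of the call.
- bot.job_done(): hands the job in; it is judged then, once.
The state is a dict: "clock": time; "joint_pos": joint angles; "joint_vel": joint speeds; "tau": joint torques, N m; "eef_pos": TCP position; "tool_rot": TCP orientation; "ft_force": force on the tool from outside, world axes, zero at the start; "ft_torque": the same for the moment, N m; "grip_width": finger opening in m; "grasp_force": force on a finger pad.
Only numpy, scipy, OpenCV 4.12 (cv2) and the standard library are available. Lean on these libraries where they do the work, as an engineer would, in place of code of your own. Each camera call takes 0.05 s, during which the arm holds its last target. There are 200 camera calls.

### The job

One of the two throttles on the model railway's control console has lost its knob: its D-shaped spindle stands bare. Pick up the loose bar knob, turn it so that the flat in its bore matches the flat of the bare spindle, push it fully home, and then keep it pressed well in against the spindle's spring, which resets the tripped throttle: finish with the hand still holding it pressed in. Leave the other throttle's setting and everything else on the bench as they are.

Things in the scene. Friction and masses are not known exactly. Their poses are not given: they have to be found in the camera images.
- knob: the loose throttle knob, black, 33 mm high, 45 g: round hub 44 mm across and 16 mm high, grip bar on top of it. Stands on the bench, hub down. Origin: centre of the underside; z up along the axis. The bar (z = 16 to 33 mm) lies along x, 14 mm wide with parallel sides facing +y and -y from x = -17 to +13 mm; blunt tail at x = -19 mm, tapering nose at +25 mm
- knob_bore (a point): centre of the bore's mouth, at the knob's origin and with its axes. The bore is D-shaped, 13 mm deep, 13.2 mm across (15 mm in its first 2 mm), its flat on the nose side, facing back, 3.6 mm from the axis: 0.6 mm play all round on the spindle. It goes home only with knob x along the x of the bare spindle's tip (within some 7 degrees), not a half turn off
- knob_pointer (a point): top of the loose knob's nose (white line along the bar's top): 25 mm from the axis along knob x, 33 mm above the underside
- spindle_left_tip (a point): centre of the top face of the console's left (+y) throttle spindle, a steel rod 12 mm across with one flat, 3 mm from the axis, down its whole length; x points out of the flat, z up. It stands 22 mm above the panel, tip edge chamfered 1.5 mm. Turns stiffly by hand (0.03 N m). One spindle is bare, the other hidden in the fitted knob: its point then lies inside that knob
- spindle_right_tip (a point): the same for the right (-y) throttle spindle, 160 mm from the left one
- press_left (a joint): how far the left spindle is pushed down: 0 at rest, 0.005 m at the stop; a spring pushes back with 4 N at the start of the travel and 9 N at the stop; it springs back when let go. The reset contact closes beyond 0.003
- press_right (a joint): the same for the right spindle
- console: the control console, fixed: grey case 150 mm deep (x), 340 mm wide (y), grey panel on top 60 mm above the bench, meter hood 96 mm high along its back (from x = +28 mm), toggles 18 mm high between the throttles. Origin: centre of its underside. Throttle axes at x = -25, y = +80 and -80 mm. A knob that is home has its underside 9 mm above the panel, at full press 4 mm
- fitted_knob: the other throttle's knob, of the same shape, in place on its spindle (the taken one); origin at the centre of its underside, x towards its pointer nose. It turns with slight friction and must not be turned
- fitted_pointer (a point): top of the fitted knob's nose, 25 mm from its axis
- round_knob: bystander: a smaller round fluted knob, black, 30 mm across, 17 mm high, with a bright cap. Not for this spindle. Origin under its centre
- wagon: bystander: dark red open model wagon, 110 by 32 mm, 45 mm high, on the bench. Origin under its centre, x along it
- screwdriver: bystander: screwdriver 180 mm long, lying to the right of the console
- paint_jar: bystander: small jar, 44 mm across, 50 mm high, left of the console
- mug: bystander: white mug, 80 mm across, 92 mm high, to the right
- spares_tray: bystander: flat grey tray 120 by 170 mm, 30 mm high, to the left

How it is judged:
On the way, in this order (a step that is already met when the one before it is completed fails the run):
1. the loose knob is picked up, clear of the bench, in the fingers (height (world z) of knob above 0.02 m and contact force between the fingers and knob above 1 N), for 0.1 s.
2. the knob is home on the bare spindle, flat on flat (((z of knob in the frame of spindle_left_tip below -0.0115 m and horizontal distance between knob and spindle_left_tip below 0.003 m and angle between the x axis of knob and the x axis of spindle_left_tip, either way round below 0.25 rad and x of knob_pointer in the frame of spindle_left_tip above 0.018 m and angle between knob's own z axis and vertical below 0.12 rad) or (z of knob in the frame of spindle_right_tip below -0.0115 m and horizontal distance between knob and spindle_right_tip below 0.003 m and angle between the x axis of knob and the x axis of spindle_right_tip, either way round below 0.25 rad and x of knob_pointer in the frame of spindle_right_tip above 0.018 m and angle between knob's own z axis and vertical below 0.12 rad))), for 0.1 s.
At the end, for the whole second after the job is handed in: the knob is home on the bare spindle (underside 11.5 mm or more below the tip, axis within 3 mm, upright within 0.12 rad, nose to the flat within 0.25 rad), the fingers are on it (over 2 N) and keep the spindle in by more than 3 mm, at rest, through the last second (((z of knob in the frame of spindle_left_tip below -0.0115 m and horizontal distance between knob and spindle_left_tip below 0.003 m and angle between the x axis of knob and the x axis of spindle_left_tip, either way round below 0.25 rad and x of knob_pointer in the frame of spindle_left_tip above 0.018 m and angle between knob's own z axis and vertical below 0.12 rad and value of joint press_left above 0.003 m) or (z of knob in the frame of spindle_right_tip below -0.0115 m and horizontal distance between knob and spindle_right_tip below 0.003 m and angle between the x axis of knob and the x axis of spindle_right_tip, either way round below 0.25 rad and x of knob_pointer in the frame of spindle_right_tip above 0.018 m and angle between knob's own z axis and vertical below 0.12 rad and value of joint press_right above 0.003 m)) and contact force between the fingers and knob above 2 N and linear speed of knob below 0.02 m/s); the arm keeps its last pose, push and grip.
It fails at once if the round knob or the wagon is moved by more than 2 cm (distance of any of round_knob, wagon from where it was at the start of the episode above 0.02 m).
It fails at once if the screwdriver or the paint jar is moved by more than 2 cm (distance of any of screwdriver, paint_jar from where it was at the start of the episode above 0.02 m).
It fails at once if the mug or the spares tray is moved by more than 2 cm (distance of any of mug, spares_tray from where it was at the start of the episode above 0.02 m).
It fails at once if the other throttle's knob is turned (its pointer moves by more than 8 mm) (distance of fitted_pointer from where it was at the start of the episode above 0.008 m).
It also fails if it takes over 38 s, if anything falls off the work surface, if the arm or the gripper's body presses on something with over 40 N, if the wrist force passes 120 N, or if a joint passes its speed limit or range.

## Working session

There is one attempt and no reset: what is moved stays moved. The work goes in short steps, Python scripts to look and compute and a tool call to move; the robot and the scene stay as the last step left them, time stands still between calls to the robot, and variables do not carry over. Pictures are saved under pics/ and viewed, at most 10 in all, crops included, and the job is handed in when it is done.

```bash
ls; mkdir -p pics
```

Run:
```python
from workcell import bot, vision, readout
import cv2,numpy as np
o=readout.get_obs();print(o['clock'],o['eef_pos'],o['tool_rot'],bot.pinch_z,o['grip_width'])
for n in('top','side','wrist'):
    c=vision.calibration(n);np.savez(f'pics/{n}.npz',**{k:np.array(v) for k,v in c.items()})
    im=vision.camera(n);cv2.imwrite(f'pics/{n}.png',im[:,:,::-1]);print(n,c)
```

```text
pics
workcell.py
0.0 [ 0.19297743 -0.4605241   0.19900667] [ 9.80383406e-01  1.97097163e-01 -2.08871331e-04 -1.02111712e-03] 0.0187 0.08518027494715585
top {'mtx': array([[415.89327076,   0.        , 260.52262385],
       [  0.        , 415.89327076, 197.43237001],
       [  0.        ,   0.        ,   1.        ]]), 'k1': -0.05237461612223812, 'R': array([[-7.22572595e-03, -9.99973856e-01,  2.74765484e-04],
       [-9.86669994e-01,  7.08492094e-03, -1.62579602e-01],
       [ 1.62573405e-01, -1.44585851e-03, -9.86695392e-01]]), 't': array([-0.00543142,  0.54126135,  1.40580624])}
side {'mtx': array([[433.83568276,   0.        , 252.44316947],
       [  0.        , 433.83568276, 197.33742735],
       [  0.        ,   0.        ,   1.        ]]), 'k1': -0.07960688950565503, 'R': array([[-0.76836921, -0.63992834,  0.01002399],
       [-0.48173534,  0.56797175, -0.66733736],
       [ 0.42135475, -0.51759039, -0.7446881 ]]), 't': array([0.40980139, 0.3351592 , 0.97633348])}
wrist {'mtx': array([[268.7259694 ,   0.        , 255.68136933],
       [  0.        , 268.7259694 , 194.49056807],
       [  0.        ,   0.        ,   1.        ]]), 'k1': -0.04209483042047845, 'R': array([[ 0.3852401 , -0.92280972, -0.00350474],
       [-0.88829657, -0.37185578,  0.26954125],
       [-0.25003855, -0.10072485, -0.96298247]]), 't': array([-0.49871613, -0.03384393,  0.37957927])}
```

View pics/top.png

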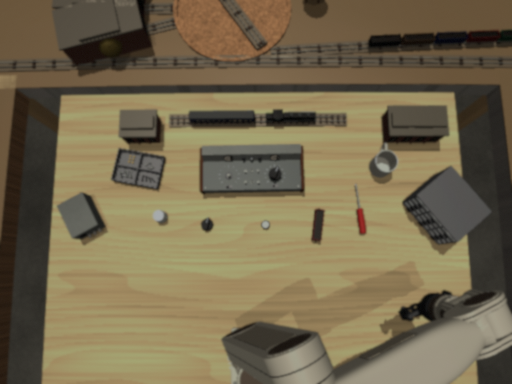

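View pics/side.png

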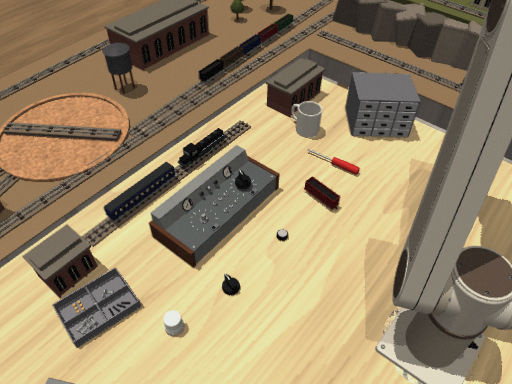

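The top view shows the loose knob at (207,224), the round knob at (265,225), the console centred near (251,170) and the fitted knob at (275,174). The fitted knob is on the right, so the left spindle, near (229,175), is the bare one. The side view agrees: loose knob at (231,285), fitted knob at (243,180).

Create h.py:
```python
import numpy as np,cv2
from scipy.spatial.transform import Rotation as Rn
from scipy.optimize import least_squares
def ray(c,uv):
    p=cv2.undistortPoints(np.array([[uv]],float),np.array(c['mtx']),np.array([float(c['k1']),0,0,0]))[0,0]
    R=np.array(c['R']);d=R.T@np.array([p[0],p[1],1]);return -R.T@np.array(c['t']),d
def onz(c,uv,z):
    o,d=ray(c,uv);return o+d*(z-o[2])/d[2]
def proj(c,X):
    R=np.array(c['R']);q=cv2.projectPoints(np.array([X],float),cv2.Rodrigues(R)[0],np.array(c['t'],float),np.array(c['mtx']),np.array([float(c['k1']),0,0,0]))[0]
    return q[0,0]
def shift(o,P,yaw=None):
    """tool-axes shift to bring TCP to P"""
    R=Rn.from_quat(o['tool_rot']);return R.inv().apply(np.array(P)-o['eef_pos'])
```

Run:
```python
from h import *
from workcell import bot, vision, readout
t=np.load('pics/top.npz')
for n,uv,z in(('knob',(207,224),.02),('round',(265,225),.01),('fit',(275,174),.085),('bare',(229,175),.08),('cons',(251,185),.06)):print(n,onz(t,uv,z).round(4))
o=readout.get_obs();print(Rn.from_quat(o['tool_rot']).as_matrix().round(3))
c=vision.calibration('wrist');print('cam',(-c['R'].T@c['t']).round(3))
```

```text
knob [0.452  0.1793 0.02  ]
round [ 0.4481 -0.0245  0.01  ]
fit [ 0.6154 -0.0594  0.085 ]
bare [0.6141 0.0983 0.08  ]
cons [0.5825 0.0234 0.06  ]
[[ 0.922  0.386 -0.001]
 [ 0.386 -0.922  0.001]
 [ 0.    -0.002 -1.   ]]
cam [ 0.257 -0.435  0.373]
```

Run:
```python
from h import *
from workcell import bot, vision, readout
o=readout.get_obs();print(shift(o,[.45,.13,.25]))
```

```text
[ 0.46527638 -0.44553213 -0.05005311]
```

The manual's scale: shifts go in shares of 80 cm and turns go in shares of pi rad. Converting my numbers, 0.465 m is 0.5813, -0.445 m is -0.5563, 0.396 rad is 0.1261.

Request:
jog_arm --segments '{"wx": [0,0,0,0,0,0,0,0,0,0],"wy": [0,0,0,0,0,0,0,0,0,0],"wz": [0.0318,0.0637,0.1261,0.1261,0.1261,0.1261,0.1261,0.1261,0.1261,0.1261],"x": [0.025,0.125,0.5813,0.5813,0.5813,0.5813,0.5813,0.5813,0.5813,0.5813],"y": [-0.025,-0.125,-0.5563,-0.5563,-0.5563,-0.5563,-0.5563,-0.5563,-0.5563,-0.5563],"z": [-0.0625,-0.0625,-0.0625,-0.0625,-0.0625,-0.0625,-0.0625,-0.0625,-0.0625,-0.0625],"jaw": [0.085,0.085,0.085,0.085,0.085,0.085,0.085,0.085,0.085,0.085]}'

```text
clock: 1.4
eef_pos: [0.4261, 0.0318, 0.2499]
tool_rot: [1.0, 0.026, -0.001, -0.015]
ft_force: [0.6, -1.2, -0.6]
grip_width: 0.085
grasp_force: 0.0
```

Run:
```python
from h import *
from workcell import bot, vision, readout
o=readout.get_obs();print(shift(o,[.45,.13,.25]),o['joint_vel'].round(2) if hasattr(o['joint_vel'],'round') else o['joint_vel'])
```

```text
[ 0.02895422 -0.0968328   0.00278924] [0.23 0.43 0.45 0.03 0.16 0.01]
```

To row units: -0.09 m is -0.1125, -0.05 m is -0.0625, 0.03 rad is 0.0095.

Request:
jog_arm --segments '{"wx": [0,0,0,0],"wy": [0,0,0,0],"wz": [0.0095,0.0095,0.0095,0.0095],"x": [0.0125,0.025,0.025,0.025],"y": [-0.0625,-0.1125,-0.1125,-0.1125],"z": [0,0,0,0],"jaw": [0.085,0.085,0.085,0.085]}'

```text
clock: 1.9
eef_pos: [0.4461, 0.0639, 0.2528]
tool_rot: [0.998, 0.043, -0.003, -0.038]
ft_force: [-0.5, 0.1, 0.1]
grip_width: 0.0849
grasp_force: 0.0
```

Run:
```python
from workcell import bot, vision, readout
import cv2,numpy as np
c=vision.calibration('wrist');im=vision.camera('wrist')
np.savez('pics/w1.npz',**{k:np.array(v) for k,v in c.items()});cv2.imwrite('pics/w1.png',im[:,:,::-1])
```

```text
(no output)
```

View pics/w1.png

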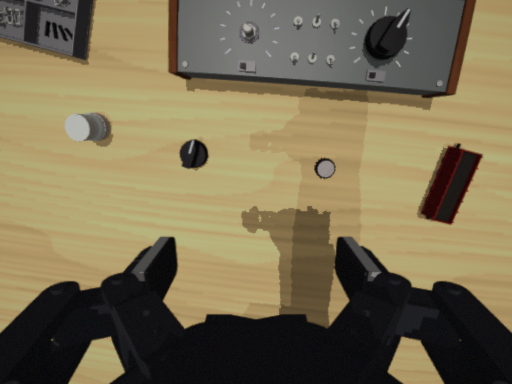

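The wrist view shows the loose knob at (194,154), with its nose pointing up and slightly right. The bare spindle is at (249,32), the fitted knob at (387,37) and the round knob at (325,168). The arm stopped short and tilted, so I'll check the joints and crop in on the detail.

Run:
```python
from workcell import bot, vision, readout
from h import *
o=readout.get_obs();print(o['joint_pos'],o['eef_pos'],Rn.from_quat(o['tool_rot']).as_matrix().round(3))
c=np.load('pics/w1.npz')
print('knob',onz(c,(194,154),.02),'sp',onz(c,(249,32),.082),'fit',onz(c,(387,37),.095),'round',onz(c,(325,168),.017))
im=cv2.imread('pics/w1.png')
a=cv2.resize(im[130:178,162:226],(400,300),interpolation=cv2.INTER_CUBIC)
b=cv2.resize(im[0:72,201:297],(400,300),interpolation=cv2.INTER_CUBIC)
cv2.imwrite('pics/c1.png',np.hstack([a,b]))
```

```text
[ 8.60278723e-02  1.26277336e-01 -1.47120940e-03  1.44656190e+00
  7.52583049e-02  3.14059638e+00] [0.44599971 0.06373703 0.25279272] [[ 0.996  0.086 -0.01 ]
 [ 0.087 -0.993  0.075]
 [-0.003 -0.075 -0.997]]
knob [0.45326181 0.17840301 0.02      ] sp [0.61058786 0.09914268 0.082     ] fit [ 0.61345148 -0.05321056  0.095     ] round [ 0.45089022 -0.02318407  0.017     ]
```

View pics/c1.png

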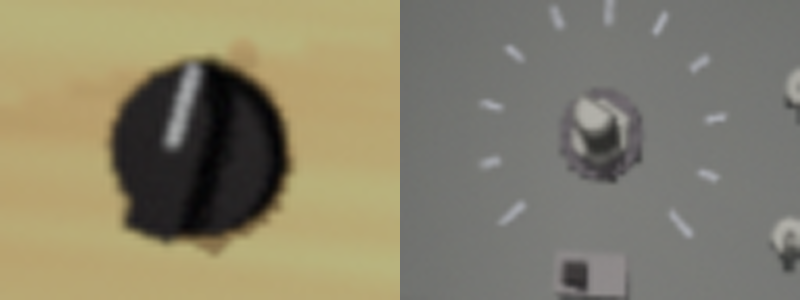

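Run:
```python
from h import *
c=np.load('pics/w1.npz')
P=lambda x,y:onz(c,(162+x/6.25,130+y/6.25),.033)
a,b=P(196,66),P(172,148);d=a-b;print('nose',a,'inner',b,'yaw',np.degrees(np.arctan2(d[1],d[0])),np.hypot(*d[:2]))
Q=lambda x,y,z:onz(c,(201+(x-400)/4.1667,y/4.1667),z)
print('tip?',Q(592,112,.082),'base',Q(602,140,.062))
```

```text
nose [0.47503185 0.17596294 0.033     ] inner [0.45514083 0.18135493 0.033     ] yaw -15.167063240302792 0.02060888877327082
tip? [0.6158303  0.10179457 0.082     ] base [0.61429787 0.10087645 0.062     ]
```

Add to h.py:
```python
def goto(o,P,yawdeg):
    """rotvec and shift (tool axes) to bring the TCP to P, pointing down, tool x at yaw"""
    R=Rn.from_quat(o['tool_rot']);y=np.radians(yawdeg)
    T=Rn.from_matrix(np.array([[np.cos(y),np.sin(y),0],[np.sin(y),-np.cos(y),0],[0,0,-1]]))
    return np.r_[(R.inv()*T).as_rotvec(),R.inv().apply(np.array(P)-o['eef_pos'])].round(4)
```

Run:
```python
from h import *
from workcell import bot, vision, readout
o=readout.get_obs();print(goto(o,[.6,.08,.22],85),goto(o,[.68,.084,.16],165))
```

```text
[-6.5000e-02 -4.9700e-02 -1.3959e+00  1.5490e-01 -4.0000e-04  3.2400e-02] [-0.0233 -0.1042 -2.7911  0.2352  0.0071  0.0917]
```

To row units: 0.155 m is 0.1938, 0.032 m is 0.04, -1.396 rad is -0.4444.

Request:
jog_arm --segments '{"wx": [-0.0207,-0.0207,-0.0207,-0.0207,-0.0207,-0.0207,-0.0207,-0.0207],"wy": [-0.0159,-0.0159,-0.0159,-0.0159,-0.0159,-0.0159,-0.0159,-0.0159],"wz": [-0.4444,-0.4444,-0.4444,-0.4444,-0.4444,-0.4444,-0.4444,-0.4444],"x": [0.1938,0.1938,0.1938,0.1938,0.1938,0.1938,0.1938,0.1938],"y": [0,0,0,0,0,0,0,0],"z": [0.04,0.04,0.04,0.04,0.04,0.04,0.04,0.04],"jaw": [0.085,0.085,0.085,0.085,0.085,0.085,0.085,0.085]}'

```text
clock: 2.95
eef_pos: [0.6001, 0.0796, 0.2205]
tool_rot: [0.736, 0.677, -0.0, 0.0]
ft_force: [0.3, -0.0, 0.7]
grip_width: 0.0851
grasp_force: 0.0
```

Run:
```python
from h import *
from workcell import bot, vision, readout
o=readout.get_obs();print(goto(o,[.68,.084,.14],165),o['joint_pos'])
```

```text
[-2.0000e-04  2.0000e-04 -1.3929e+00  1.1200e-02  7.9300e-02  8.0500e-02] [ 1.31929764e-01  4.50655911e-01  3.58854052e-01  1.47904480e+00
 -2.32814686e-04  1.78665325e+00]
```

To row units: 0.08 m is 0.1, 0.079 m is 0.0988, -1.393 rad is -0.4434.

Request:
jog_arm --segments '{"wx": [0,0,0,0,0,0,0,0,0],"wy": [0,0,0,0,0,0,0,0,0],"wz": [-0.0598,-0.1197,-0.4434,-0.4434,-0.4434,-0.4434,-0.4434,-0.4434,-0.4434],"x": [0.0125,0.0138,0.0138,0.0138,0.0138,0.0138,0.0138,0.0138,0.0138],"y": [0.025,0.05,0.0988,0.0988,0.0988,0.0988,0.0988,0.0988,0.0988],"z": [0.025,0.05,0.1,0.1,0.1,0.1,0.1,0.1,0.1],"jaw": [0.085,0.085,0.085,0.085,0.085,0.085,0.085,0.085,0.085]}'

```text
clock: 4.08
eef_pos: [0.6799, 0.0837, 0.1405]
tool_rot: [0.133, 0.991, -0.0, -0.0]
ft_force: [0.3, 0.7, -0.5]
grip_width: 0.085
grasp_force: 0.0
```

Run:
```python
from workcell import bot, vision, readout
from h import *
c=vision.calibration('wrist');im=vision.camera('wrist')
np.savez('pics/w2.npz',**{k:np.array(v) for k,v in c.items()});cv2.imwrite('pics/w2.png',im[:,:,::-1])
u,v=proj(c,[.615,.101,.082]).astype(int);print(u,v)
a=cv2.resize(im[max(v-36,0):v+36,u-48:u+48,::-1],(800,600),interpolation=cv2.INTER_CUBIC)
cv2.imwrite('pics/c2.png',a)
```

```text
254 120
```

View pics/c2.png

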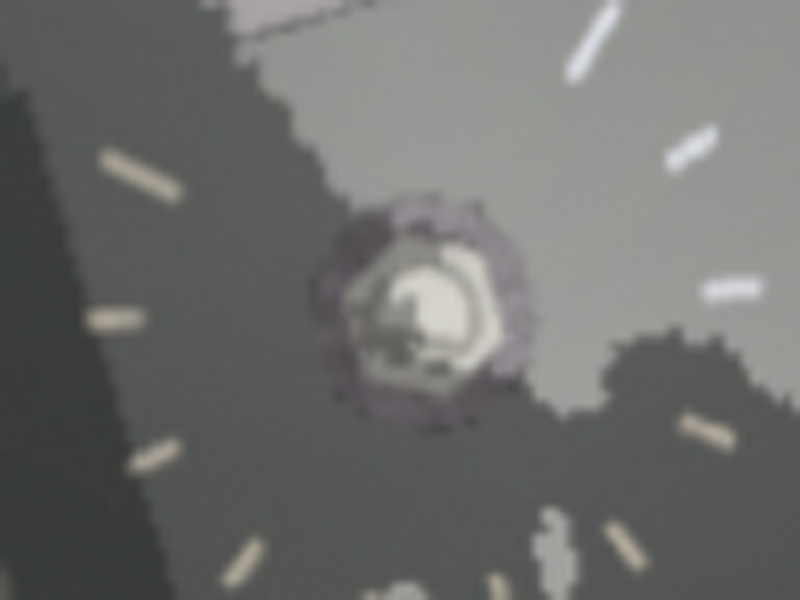

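The crop shows the bare spindle's bright tip face near (435,305). Its arc is on the right, and the chord (the flat) is cut off on the lower left, facing world (+x, −y), which agrees with the earlier view.

Run:
```python
from h import *
from workcell import bot, vision, readout
c=vision.calibration('wrist');ims=np.mean([vision.camera('wrist').astype(float) for _ in range(4)],0)
u,v=proj(c,[.615,.101,.082]).astype(int)
# rectified bird's-eye of plane z=.082, 16 px/mm over 24 mm: rows -> -x, cols -> -y
s=16;N=24*s;g=np.array([[.615+.012-r/s/1e3,.101+.012-q/s/1e3,.082] for r in range(N) for q in range(N)])
uv=cv2.projectPoints(g,cv2.Rodrigues(np.array(c['R']))[0],np.array(c['t']),np.array(c['mtx']),np.array([c['k1'],0,0,0]))[0].reshape(N,N,2).astype(np.float32)
b=cv2.remap(ims.astype(np.uint8),uv,None,cv2.INTER_CUBIC)[:,:,::-1]
cv2.imwrite('pics/be.png',np.hstack([b,cv2.applyColorMap(cv2.cvtColor(cv2.convertScaleAbs(b,alpha=1.2,beta=-40),cv2.COLOR_BGR2GRAY),cv2.COLORMAP_JET)]))
gr=cv2.cvtColor(b,cv2.COLOR_BGR2GRAY);print(gr[::16,::16])
```

```text
[[153 112  91  89  89  90  90  88  89  88  88  90  86  79  83  89  88  89
   89  87  87  87  87  86]
 [156 143 120  94  78  84  86  85  87  87  88  90  86  88  90  90  91  89
   87  88  87  87  88  87]
 [158 159 155 102  80  81  82  84  86  88  93  97  95  90  92  94  93  93
   87  88  87  87  87  87]
 [158 157 148 116 111 102  89  87  91 102 113 123 117  95  88  93  95  95
   95  86  86  88  87  87]
 [157 155 148 144 140 120 108 115 131 151 140 130 131 124 109  97  93  90
   93  88  84  87  88  87]
 [156 145 140 139 140 139 149 176 184 171 129 105 111 127 129 123 106  99
   92  88  84  82  86  87]
 [154 127 135 143 156 179 192 191 173 159 135 138 121 128 125 127 129 123
  104  91  85  85  87  87]
 [150 129 136 142 175 201 194 171 167 162 160 172 154 141 104 100 123 134
  121  89  83  84  84  88]
 [147 132 135 140 176 200 182 173 193 189 174 158 130 121  95  96 114 127
  113  84  77  82  85  88]
 [148 141 140 146 177 196 173 187 206 210 207 188 140 107  99  96  99 104
  101  89  78  81  84  87]
 [149 140 143 141 174 191 170 194 209 210 211 205 155 125 112 100 100 101
  111  91  84  8
[... 624 characters left out ...]
52 143 135 134 128 127 128 128 133 136 138 136 132 119  98  82  83
   88  91  89  81  85  91]
 [153 154 149 131 140 135 133 127 106 111 124 132 126 109  93  83  78  81
   85  86  90  90  90  89]
 [154 154 146 121 137 138 143 137 115 101 100 113 100  86  84  81  80  79
   82  87  91  91  91  90]
 [153 153 150 141 140 143 142 139 139 133 128 129  96  85  84  84  79  78
   81  92  91  91  91  91]
 [153 153 153 153 154 153 142 129 135 141 142 130  99  93  89  89  87  88
   89  92  92  92  91  91]
 [153 153 153 153 154 154 152 145 142 139 137 130 126 124 119 109  92  93
   93  93  93  92  92  91]
 [153 153 153 153 153 153 154 153 154 153 151 147 152 150 146 123  93  92
   93  92  92  92  92  92]]
```

View pics/be.png

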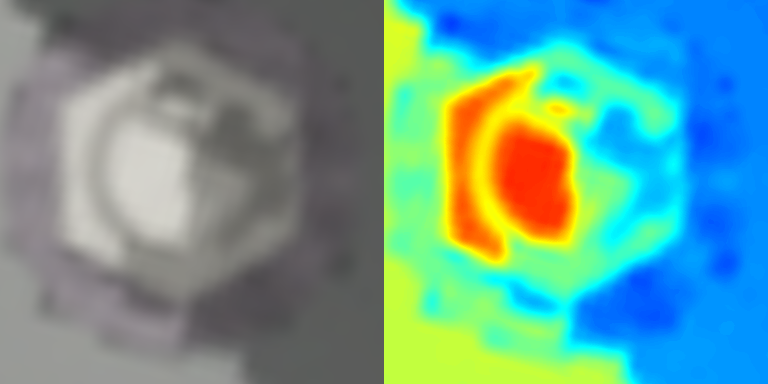

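The upsampled view shows the gripper's shadow edge crossing the tip, so that "chord" isn't reliable. I'll look again from the −x/−y side, where the spindle stays lit.

Run:
```python
from h import *
from workcell import bot, vision, readout
o=readout.get_obs();print(goto(o,[.586,.042,.135],65))
```

```text
[ 0.0000e+00 -1.0000e-04  1.7421e+00  7.9700e-02 -6.5400e-02  5.4000e-03]
```

To row units: 0.08 m is 0.1, -0.065 m is -0.0813, 1.742 rad is 0.5545.

Request:
jog_arm --segments '{"wx": [0,0,0,0,0,0,0,0,0,0],"wy": [0,0,0,0,0,0,0,0,0,0],"wz": [0.5545,0.5545,0.5545,0.5545,0.5545,0.5545,0.5545,0.5545,0.5545,0.5545],"x": [0.1,0.1,0.1,0.1,0.1,0.1,0.1,0.1,0.1,0.1],"y": [-0.0813,-0.0813,-0.0813,-0.0813,-0.0813,-0.0813,-0.0813,-0.0813,-0.0813,-0.0813],"z": [0.0063,0.0063,0.0063,0.0063,0.0063,0.0063,0.0063,0.0063,0.0063,0.0063],"jaw": [0.085,0.085,0.085,0.085,0.085,0.085,0.085,0.085,0.085,0.085]}'

```text
clock: 5.58
eef_pos: [0.586, 0.0426, 0.1355]
tool_rot: [0.844, 0.536, 0.0, 0.0]
ft_force: [-0.0, 0.3, 0.2]
grip_width: 0.0853
grasp_force: 0.0
```

Add to h.py:
```python
def bird(im,c,x,y,z,mm=24,s=16):
    """plan view of the plane at z: rows -> -x, cols -> -y"""
    N=mm*s;i=(np.arange(N)-N/2)/s/1e3;X,Y=np.meshgrid(x-i,y-i,indexing='ij')
    g=np.stack([X,Y,np.full_like(X,z)],-1).reshape(-1,3)
    uv=cv2.projectPoints(g,cv2.Rodrigues(np.array(c['R']))[0],np.array(c['t']),np.array(c['mtx']),np.array([float(c['k1']),0,0,0]))[0].reshape(N,N,2).astype(np.float32)
    return cv2.remap(im,uv,None,cv2.INTER_CUBIC)[:,:,::-1]
```

Run:
```python
from workcell import bot, vision, readout
from h import *
c=vision.calibration('wrist');im=vision.camera('wrist')
np.savez('pics/w3.npz',**{k:np.array(v) for k,v in c.items()});cv2.imwrite('pics/w3.png',im[:,:,::-1])
print(proj(c,[.615,.101,.082]))
b=bird(im,c,.615,.101,.082);w=bird(im,c,.55,.14,.02,260,2)
cv2.imwrite('pics/be3.png',np.hstack([b,cv2.resize(im[:,:,::-1],(384,384))]))
```

```text
[256.80403797 124.05653599]
```

View pics/be3.png

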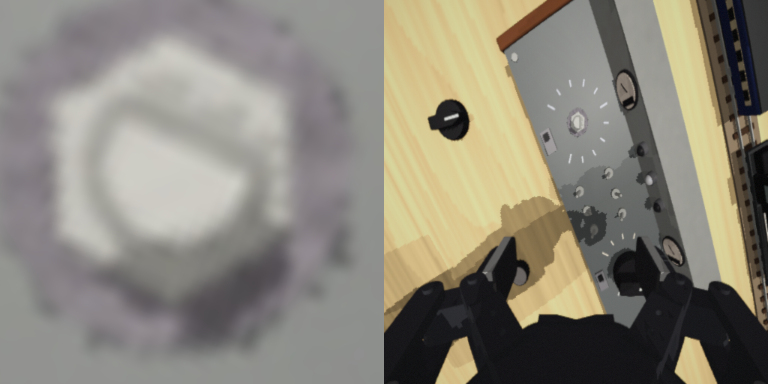

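The lit view shows a clear D: its chord runs from (130,107) to (245,165), so the flat faces up and slightly right, about −27° yaw. The loose knob is visible too. I'll fit both.

Run:
```python
from h import *
c=np.load('pics/w3.npz');im=cv2.imread('pics/w3.png')[:,:,::-1]
b=bird(im,c,.615,.101,.082)
g=cv2.cvtColor(np.ascontiguousarray(b),cv2.COLOR_BGR2GRAY)
print('centre',g[180,180],g[120,200],g[::12,180],g[180,::12])
for th in(185,195,202):
    m=(g>th).astype(np.uint8);n,l,st,ce=cv2.connectedComponentsWithStats(cv2.morphologyEx(m,cv2.MORPH_OPEN,np.ones((9,9))))
    k=l[180,180];print(th,k,st[k],ce[k])
    if k:
        ct=max(cv2.findContours((l==k).astype(np.uint8),0,1)[0],key=len)[:,0].astype(float)
        p=np.array([130,107]);d=np.array([115,58])/np.hypot(115,58);nn=np.array([d[1],-d[0]])
        h=(ct-p)@nn;t=(ct-p)@d;sel=ct[(h>-14)&(t>20)&(t<108)]
        vx,vy,x0,y0=cv2.fitLine(sel.astype(np.float32),2,0,.01,.01).ravel()
        if vx<0:vx,vy=-vx,-vy
        n2=np.array([vy,-vx]);arc=ct[(ct-[x0,y0])@n2<-15]
        r=least_squares(lambda q:np.hypot(arc[:,0]-q[0],arc[:,1]-q[1])-q[2],[180,180,70]).x
        print('flat yaw',np.degrees(np.arctan2(-n2[0],-n2[1])),'circ',r/16,'xy',.615-(r[1]-192)/16e3,.101-(r[0]-192)/16e3,'flat dist',(np.array([x0,y0])-r[:2])@n2/16)
# knob
for z in(.033,.016):
    b=bird(im,c,.452,.18,z,80,8);cv2.imwrite(f'pics/k{z}.png',b)
b=bird(im,c,.452,.18,.033,80,8);k=bird(im,c,.452,.18,.016,80,8)
hsv=b.max(2);dark=(b.max(2)<90).astype(np.uint8)
n,l,st,ce=cv2.connectedComponentsWithStats(dark);i=1+np.argmax(st[1:,4]);print('dark',st[i]/8,ce[i]/8)
hull=cv2.convexHull(cv2.findContours((l==i).astype(np.uint8),0,1)[0][0]);fill=cv2.fillConvexPoly(np.zeros_like(dark),hull,1)
fill=cv2.erode(fill,np.ones((9,9)))
wh=((b.min(2)>100)&(fill>0)).astype(np.uint8);n,l,st,ce=cv2.connectedComponentsWithStats(wh);i=1+np.argmax(st[1:,4])
ys,xs=np.where(l==i);rr=cv2.minAreaRect(np.c_[xs,ys].astype(np.float32));print('white',rr,st[i],[.452-(ce[i][1]-320)/8e3,.18-(ce[i][0]-320)/8e3])
vx,vy=cv2.fitLine(np.c_[xs,ys].astype(np.float32),2,0,.01,.01).ravel()[:2];print('line yaw mod180',np.degrees(np.arctan2(-vx,-vy)))
```

```bash
python3 -c "
import cv2,numpy as np
cv2.imwrite('pics/kk.png',np.hstack([cv2.resize(cv2.imread('pics/k0.033.png'),(400,400)),cv2.resize(cv2.imread('pics/k0.016.png'),(400,400))]))"
```

```text
centre 202 169 [135 132 137 157 187 201 191 177 177 175 162 164 186 203 204 202 202 203
 202 193 168 137 130 130 122 104 101 112 109 117 139 145] [133 125 125 124 131 169 191 177 166 184 202 205 204 203 203 202 203 202
 203 203 191 155 150 172 161 139 134 139 141 142 144 145]
185 3 [ 106  126  136  107 9916] [167.07845906 182.36315046]
flat yaw -24.678947 circ [10.88572499 10.37832461  4.18930764] xy 0.6166216753913729 0.1021142750136063 flat dist 1.3154104575362089
195 5 [ 112  132  126   98 8034] [167.30296241 182.90029873]Traceback (most recent call last):
  File "<stdin>", line 13, in <module>
cv2.error: OpenCV(4.12.0) /io/opencv/modules/imgproc/src/linefit.cpp:50: error: (-215:Assertion failed) count > 0 in function 'fitLine2D_wods'

[ WARN:0@0.005] global loadsave.cpp:275 findDecoder imread_('pics/k0.033.png'): can't open/read file: check file path/integrity
Traceback (most recent call last):
cv2.error: OpenCV(4.12.0) /io/opencv/modules/imgproc/src/resize.cpp:4208: error: (-215:Assertion failed) !ssize.empty() in function 'resize'
```

Run:
```python
from h import *
c=np.load('pics/w3.npz');im=cv2.imread('pics/w3.png')[:,:,::-1]
b=bird(im,c,.452,.18,.033,80,8);k=bird(im,c,.452,.18,.016,80,8)
cv2.imwrite('pics/kk.png',np.hstack([cv2.resize(b,(400,400)),cv2.resize(k,(400,400))]))
dark=(b.max(2)<90).astype(np.uint8)
n,l,st,ce=cv2.connectedComponentsWithStats(dark);i=1+np.argmax(st[1:,4]);print('dark',st[i]/8,ce[i]/8)
ct=max(cv2.findContours((l==i).astype(np.uint8),0,1)[0],key=len)
fill=cv2.erode(cv2.fillConvexPoly(np.zeros_like(dark),cv2.convexHull(ct),1),np.ones((13,13)))
wh=((b.min(2)>110)&(fill>0)).astype(np.uint8);n,l,st,ce=cv2.connectedComponentsWithStats(wh);i=1+np.argmax(st[1:,4])
ys,xs=np.where(l==i);p=np.c_[xs,ys].astype(np.float32)
vx,vy,x0,y0=cv2.fitLine(p,2,0,.01,.01).ravel();t=(p-[x0,y0])@[vx,vy]
for e in(t.min(),t.max()):print('end',.452-(y0+vy*e-320)/8e3,.18-(x0+vx*e-320)/8e3)
print('line yaw mod180',np.degrees(np.arctan2(-vx,-vy)),np.ptp(t)/8,st[i])
```

```text
dark [2.2750000e+01 4.2500000e+00 4.1625000e+01 5.4375000e+01 1.1964375e+04] [42.71047903 28.9938424 ]
end 0.45559046 0.18224084
end 0.47591028 0.17701218
line yaw mod180 -14.430228 20.981754 [ 293  129   62  164 4409]
```

View pics/kk.png

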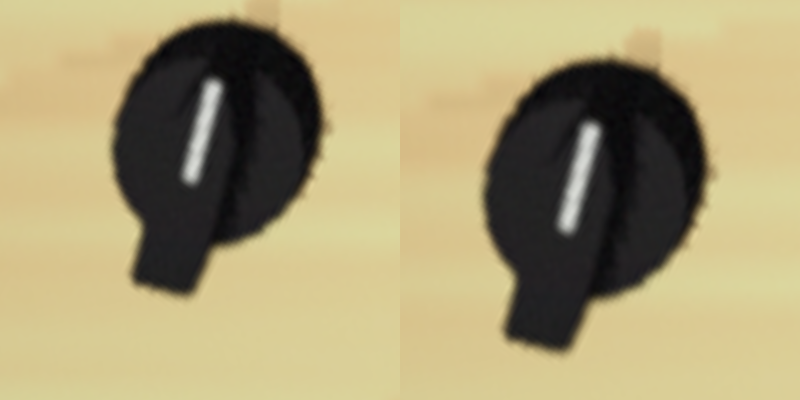

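Nose line and tail agree. The knob centre is about (0.4525, 0.183), yaw −14.7°. The spindle tip is (0.6166, 0.1021), flat yaw −25°.

Run:
```python
from h import *
from workcell import bot, vision, readout
o=readout.get_obs();print(goto(o,[.4525,.183,.11],165.3))
```

```text
[ 3.000e-04  0.000e+00 -1.753e+00  7.040e-02 -1.805e-01  2.540e-02]
```

To row units: -0.18 m is -0.225, 0.07 m is 0.0875, -1.753 rad is -0.558.

Request:
jog_arm --segments '{"wx": [0,0,0,0,0,0,0,0,0,0],"wy": [0,0,0,0,0,0,0,0,0,0],"wz": [-0.558,-0.558,-0.558,-0.558,-0.558,-0.558,-0.558,-0.558,-0.558,-0.558],"x": [0.0875,0.0875,0.0875,0.0875,0.0875,0.0875,0.0875,0.0875,0.0875,0.0875],"y": [-0.225,-0.225,-0.225,-0.225,-0.225,-0.225,-0.225,-0.225,-0.225,-0.225],"z": [0,0,0,0.0313,0.0313,0.0313,0.0313,0.0313,0.0313,0.0313],"jaw": [0.085,0.085,0.085,0.085,0.085,0.085,0.085,0.085,0.085,0.085]}'

```text
clock: 6.88
eef_pos: [0.4523, 0.182, 0.1105]
tool_rot: [0.125, 0.992, 0.0, 0.0]
ft_force: [-0.3, 0.2, -0.7]
grip_width: 0.085
grasp_force: 0.0
```

Run:
```python
from h import *
from workcell import bot, vision, readout
o=readout.get_obs();print(goto(o,[.4525,.183,.018],165.3),o['joint_vel'])
c=vision.calibration('wrist');im=vision.camera('wrist')
b=bird(im,c,.4525,.183,.033,80,8)
fill=np.zeros((640,640),np.uint8);cv2.circle(fill,(320,320),240,1,-1)
dark=(b.max(2)<90).astype(np.uint8);n,l,st,ce=cv2.connectedComponentsWithStats(dark);print(st[l[320,340]]/8,ce[l[320,340]]/8)
h=cv2.erode(cv2.fillConvexPoly(np.zeros_like(dark),cv2.convexHull(max(cv2.findContours((l==l[320,340]).astype(np.uint8),0,1)[0],key=len)),1),np.ones((13,13)))
wh=((b.min(2)>110)&(h>0)).astype(np.uint8);n,l,st,ce=cv2.connectedComponentsWithStats(wh);i=1+np.argmax(st[1:,4])
ys,xs=np.where(l==i);p=np.c_[xs,ys].astype(np.float32)
vx,vy,x0,y0=cv2.fitLine(p,2,0,.01,.01).ravel();t=(p-[x0,y0])@[vx,vy]
for e in(t.min(),t.max()):print('end',.4525-(y0+vy*e-320)/8e3,.183-(x0+vx*e-320)/8e3)
print('line yaw mod180',np.degrees(np.arctan2(-vx,-vy)),np.ptp(t)/8,st[i])
```

```text
[0.0003 0.0004 0.0068 0.0001 0.001  0.0925] [ 1.99769582e-05  3.15804220e-04 -7.62300379e-04 -3.58476972e-04
 -8.25213169e-04 -4.95507561e-01]
[   18.75     18.375    39.75     49.25  10257.   ] [38.81062323 46.74691065]
end 0.45603043 0.18185952
end 0.47244954 0.17729439
line yaw mod180 -15.537953 17.041925 [ 321  158   54  135 2913]
```

To row units: 0.0925 m is 0.1156, 0.08 m is 0.1, 0.007 rad is 0.0022.

Request:
jog_arm --segments '{"wx": [0,0,0,0,0,0,0,0,0],"wy": [0,0,0,0,0,0,0,0,0],"wz": [0.0022,0.0022,0.0022,0.0022,0.0022,0.0022,0.0022,0.0022,0.0022],"x": [0,0,0,0,0,0,0,0,0],"y": [-0.0006,-0.0013,-0.0013,-0.0013,-0.0013,-0.0013,-0.0013,-0.0013,-0.0013],"z": [0.0625,0.1,0.1156,0.1156,0.1156,0.1156,0.1156,0.1156,0.1156],"jaw": [0.085,0.085,0.085,0.085,0.0,0.0,0.0,0.0,0.0]}'

```text
clock: 8.05
eef_pos: [0.4521, 0.181, 0.018]
tool_rot: [0.13, 0.992, 0.0, 0.0]
ft_force: [0.0, -0.4, -0.4]
grip_width: -0.0001
grasp_force: 0.0
```

The fingers shut fully, so the grasp missed. I'll look before doing anything else.

Run:
```python
from h import *
from workcell import bot, vision, readout
o=readout.get_obs();print(o['grip_width'],o['grasp_force'],o['eef_pos'])
c=vision.calibration('side');im=vision.camera('side');w=vision.camera('wrist')
u,v=proj(c,[.4525,.183,.02]).astype(int)
a=cv2.resize(im[v-45:v+45,u-60:u+60,::-1],(400,300),interpolation=cv2.INTER_CUBIC)
cv2.imwrite('pics/g.png',np.hstack([a,cv2.resize(w[:,:,::-1],(400,300))]))
```

```text
-0.00013363526404314215 0.0 [0.45207923 0.18100009 0.01795368]
```

View pics/g.png

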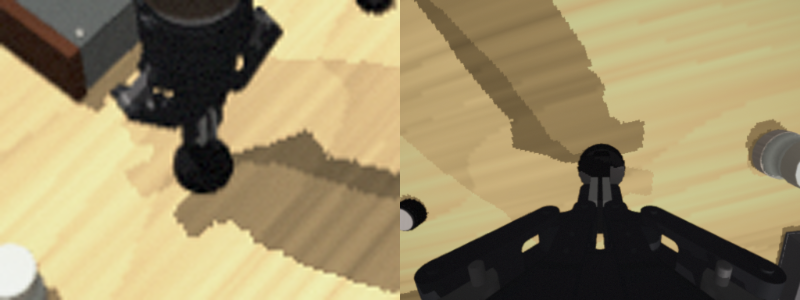

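The side view shows the gripper right over the knob. In the wrist view the hub is near (602,162), just ahead of the shut fingers. I'll open, lift and measure the knob again.

To row units: -0.0925 m is -0.1156, -0.05 m is -0.0625.

Request:
jog_arm --segments '{"wx": [0,0,0,0,0,0],"wy": [0,0,0,0,0,0],"wz": [0,0,0,0,0,0],"x": [0,0,0,0,0,0],"y": [0,0,0,0,0,0],"z": [0,0,0,-0.0625,-0.1156,-0.1156],"jaw": [0.085,0.085,0.085,0.085,0.085,0.085]}'

```text
clock: 8.9
eef_pos: [0.455, 0.1822, 0.1141]
tool_rot: [0.13, 0.992, 0.002, 0.004]
ft_force: [0.2, -0.4, -0.1]
grip_width: 0.0851
grasp_force: 0.0
```

Create kn.py:
```python
from h import *
from workcell import bot, vision, readout
o=readout.get_obs();c=vision.calibration('wrist');im=vision.camera('wrist')
cv2.imwrite('pics/kn.png',im[:,:,::-1]);np.savez('pics/kn.npz',**{k:np.array(v) for k,v in c.items()})
X,Y=.4525,.183
b=bird(im,c,X,Y,.033,100,6)
H=cv2.cvtColor(np.ascontiguousarray(b),cv2.COLOR_BGR2HSV)
wh=((b.min(2)>110)&(H[:,:,1]<50)).astype(np.uint8);n,l,st,ce=cv2.connectedComponentsWithStats(wh)
for i in range(1,n):
    if st[i,4]<300:continue
    ys,xs=np.where(l==i);p=np.c_[xs,ys].astype(np.float32);vx,vy,x0,y0=cv2.fitLine(p,2,0,.01,.01).ravel();t=(p-[x0,y0])@[vx,vy];s=np.abs((p-[x0,y0])@[vy,-vx]).max()
    E=[(X-(y0+vy*e-300)/6e3,Y-(x0+vx*e-300)/6e3) for e in(t.min(),t.max())]
    print('white',np.round(E,4),'yaw',np.degrees(np.arctan2(-vx,-vy)).round(1),'len',(np.ptp(t)/6).round(1),'halfw',(s/6).round(1))
b2=bird(im,c,X,Y,.016,100,6);d=(b2.max(2)<80).astype(np.uint8);n,l,st,ce=cv2.connectedComponentsWithStats(d)
for i in range(1,n):
    if st[i,4]>3000:print('dark at z16: x',X-(ce[i][1]-300)/6e3,'y',Y-(ce[i][0]-300)/6e3,st[i]/6)
print(o['clock'],o['eef_pos'],goto(o,[X,Y,.018],165.3))
```

```bash
python3 kn.py
```

```text
white [[0.4559 0.1818]
 [0.4756 0.1765]] yaw -15.0 len 20.4 halfw 1.4
dark at z16: x 0.4495923917998411 y 0.18327831829015745 [  28.66666667   23.33333333   42.           51.5        8531.        ]
8.9 [0.45502612 0.18217499 0.11406155] [ 0.0051  0.0066 -0.0036  0.0033 -0.0003  0.096 ]
```

The knob hasn't moved at all: the fingers closed above it. The finger pixels also suggest the real tips sit about 15–20 mm behind the reported TCP. I'll go lower and test; if the TCP is right after all, the fingers would stop safely on the hub at 44 mm.

The manual's scale: shifts go in shares of 80 cm and turns go in shares of pi rad. Converting my numbers, 0.107 m is 0.1338, 0.08 m is 0.1.

Request:
jog_arm --segments '{"wx": [0,0,0,0,0,0,0,0,0],"wy": [0,0,0,0,0,0,0,0,0],"wz": [0,0,0,0,0,0,0,0,0],"x": [0.0013,0.0013,0.0013,0.0013,0.0013,0.0013,0.0013,0.0013,0.0013],"y": [0,0,0,0,0,0,0,0,0],"z": [0.05,0.1,0.1338,0.1338,0.1338,0.1338,0.1338,0.1338,0.1338],"jaw": [0.085,0.085,0.085,0.085,0.0,0.0,0.0,0.0,0.0]}'

```text
clock: 10.07
eef_pos: [0.4512, 0.1813, 0.0037]
tool_rot: [0.13, 0.992, 0.0, 0.0]
ft_force: [0.1, -0.0, 1.3]
grip_width: 0.0003
grasp_force: 0.0
```

Run:
```python
from h import *
from workcell import bot, vision, readout
o=readout.get_obs();print(o['grip_width'],o['grasp_force'],o['eef_pos'])
c=vision.calibration('side');im=vision.camera('side')[:,:,::-1];cw=vision.calibration('wrist');w=vision.camera('wrist')[:,:,::-1]
u,v=proj(c,[.4525,.183,.02]).astype(int);a,b=proj(cw,o['eef_pos']).astype(int);print(u,v,a,b)
A=cv2.resize(im[v-37:v+38,u-50:u+50],(400,300),interpolation=cv2.INTER_CUBIC)
B=cv2.resize(w[b-75:b+75,a-100:a+100],(400,300),interpolation=cv2.INTER_CUBIC)
cv2.imwrite('pics/g2.png',cv2.convertScaleAbs(np.hstack([A,B]),alpha=2.2,beta=10))
```

```text
0.0003039330740166743 0.0 [0.45122746 0.18132752 0.00365589]
230 282 255 221
```

View pics/g2.png

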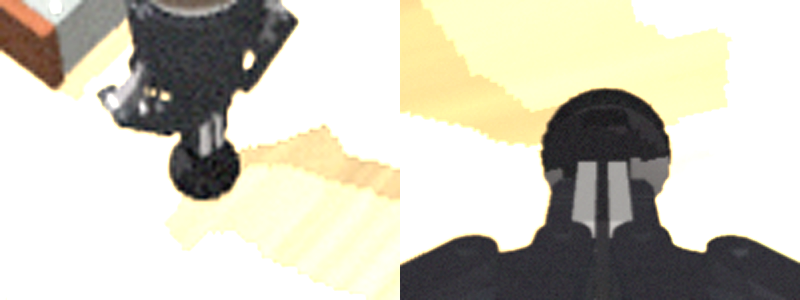

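Brightened view: the shut finger tips are at (602,165), lying over the knob's top, and the hub is centred near (606,150). The tips therefore look about 30 mm behind the reported TCP. I'll probe downward gently with the shut fingers to find the bar's top by touch.

To row units: 0.002 m is 0.0025.

Request:
jog_arm --segments '{"wx": [0,0],"wy": [0,0],"wz": [0,0],"x": [0,0],"y": [0,0],"z": [0.0025,0.0025],"jaw": [0.0,0.0]}'

```text
clock: 10.42
eef_pos: [0.4513, 0.1813, 0.0017]
tool_rot: [0.13, 0.992, 0.0, 0.0]
ft_force: [-0.5, -1.0, 3.9]
grip_width: 0.0002
grasp_force: 2.0
```

Request:
jog_arm --segments '{"wx": [0,0],"wy": [0,0],"wz": [0,0],"x": [0,0],"y": [0,0],"z": [0.0025,0.0025],"jaw": [0.0,0.0]}'

```text
clock: 10.68
eef_pos: [0.4513, 0.1814, 0.0016]
tool_rot: [0.13, 0.992, 0.0, 0.001]
ft_force: [-5.5, -1.9, 18.4]
grip_width: 0.0003
grasp_force: 9.7
```

Contact starts at reported z ≈ 0.0017, so the tips sit about 31 mm above the reported TCP. The bar grasp therefore needs a reported z of about −0.013.

To row units: -0.015 m is -0.0188, 0.0125 m is 0.0156.

Request:
jog_arm --segments '{"wx": [0,0,0,0,0,0,0,0],"wy": [0,0,0,0,0,0,0,0],"wz": [0,0,0,0,0,0,0,0],"x": [0,0,-0.0009,-0.0009,-0.0009,-0.0009,-0.0009,-0.0009],"y": [0,0.0013,0.0024,0.0024,0.0024,0.0024,0.0024,0.0024],"z": [-0.0188,-0.0188,-0.0188,-0.0188,0,0.0088,0.0156,0.0156],"jaw": [0.085,0.085,0.085,0.085,0.085,0.085,0.085,0.085]}'

```text
clock: 11.68
eef_pos: [0.4516, 0.1827, -0.0139]
tool_rot: [0.13, 0.992, -0.0, -0.001]
ft_force: [-0.2, 0.3, 0.1]
grip_width: 0.0852
grasp_force: 0.0
```

No contact force with the fingers open, so I'll close.

Request:
jog_arm --segments '{"wx": [0,0,0,0,0],"wy": [0,0,0,0,0],"wz": [0,0,0,0,0],"x": [0,0,0,0,0],"y": [0,0,0,0,0],"z": [0,0,0,0,0],"jaw": [0,0,0,0,0]}'

```text
clock: 12.3
eef_pos: [0.4526, 0.1831, -0.0127]
tool_rot: [0.13, 0.992, 0.0, 0.0]
ft_force: [-0.4, 0.1, 3.0]
grip_width: 0.0121
grasp_force: 60.6
```

Gripped: 60 N, width ≈ 12 mm. Knob underside height = reported z + 0.0127. Next I'll lift and move over the spindle at tool yaw 155°.

To row units: -0.115 m is -0.1438, -0.07 m is -0.0875.

Request:
jog_arm --segments '{"wx": [0,0,0,0,0],"wy": [0,0,0,0,0],"wz": [0,0,0,0,0],"x": [0,0,0,0,0],"y": [0,0,0,0,0],"z": [-0.0375,-0.0875,-0.1438,-0.1438,-0.1438],"jaw": [0,0,0,0,0]}'

```text
clock: 12.92
eef_pos: [0.4517, 0.1827, 0.1013]
tool_rot: [0.13, 0.992, -0.0, -0.0]
ft_force: [-1.0, 0.1, -1.1]
grip_width: 0.0121
grasp_force: 60.1
```

Run:
```python
from h import *
from workcell import bot, vision, readout
o=readout.get_obs();print(o['grip_width'],o['grasp_force'],goto(o,[.6166,.1021,.085],155))
```

```text
0.012062711698952858 60.1171338558197 [-0.0004 -0.0005  0.1762 -0.1801 -0.0355  0.0162]
```

To row units: -0.18 m is -0.225, -0.14 m is -0.175, 0.176 rad is 0.056.

Request:
jog_arm --segments '{"wx": [0,0,0,0,0,0,0],"wy": [0,0,0,0,0,0,0],"wz": [0.0159,0.0318,0.056,0.056,0.056,0.056,0.056],"x": [-0.05,-0.1125,-0.175,-0.225,-0.225,-0.225,-0.225],"y": [-0.01,-0.0225,-0.035,-0.0444,-0.0444,-0.0444,-0.0444],"z": [0,0,0,0,0.0125,0.02,0.02],"jaw": [0,0,0,0,0,0,0]}'

```text
clock: 13.8
eef_pos: [0.6147, 0.1027, 0.0841]
tool_rot: [0.216, 0.976, -0.001, -0.002]
ft_force: [-0.6, 0.7, -0.3]
grip_width: 0.0122
grasp_force: 60.1
```

Run:
```python
from h import *
from workcell import bot, vision, readout
o=readout.get_obs();print(goto(o,[.6166,.1021,.071],155))
c=vision.calibration('wrist');im=vision.camera('wrist');cv2.imwrite('pics/ov.png',im[:,:,::-1])
# in-hand knob: hub silhouette vs panel: dark blob left/right edges per row near the TCP
u,v=proj(c,o['eef_pos']).astype(int);print(u,v)
for r in range(v-60,v+10,6):print(r,''.join('%4d'%x for x in im[r,u-60:u+61:5].max(1)))
```

```text
[-0.0021 -0.0036  0.0014 -0.0021  0.0003  0.0131]
255 221
161  130 133  77  67  80  82  82  96  96  35  85  83  82  82  82 100 147  82  81  80  80  81 148 150 150
167   65  58  58  81  79  97  98  98  31  31  92  83  83  82  82  81 120  81  81  80  78  78 148 150 151
173   59  59  58  58  80  95  97  96  97  94  81  82  81  81  81  84  83  78  80  79  79  80 150 151 149
179   57  57  57  59  59  79  96  82  82  80  81  81  81  80  79  89  78  78  79  79  78  77 150 150 150
185   58  58  58  58  59  58  72  79  80  78  77  79  78  78  79  78  79  76  80 143  78  78 148 150 149
191   57  58  58  57  57  57  57  59  78  60  58  58  57  59  73  77  77  77  77  78  77 135 148 148 147
197   58  56  59  56  57  58  57  58  57  57  27  17  16  16  18  55  77  78  98 148 147 147 147 148 146
203   56  57  57  59  67  58  58  58  15  19  17  18  19  15  16  17  15 144 148 148 220 155 146 146 145
209   90  57  57  58  68  58  58  16  16  19  18  17  15  15  17  26  16  15 136 147 146 145 144 144 144
215  116 118 119 120 122 123  16  16  18  17  13  16  16  17  14  21  23  23  17 129 129 130 134 143 141
221  115 117 118 174 129 114  18  18  19  17  20  17  17  19  19  17  17  20  23  63 197 218 128 129 128
227  114 115 116 117 119  85  18  18  80  80  19  17  18  19  19  70  81  22  19  29 128 128 128 126 127
```

To row units: 0.011 m is 0.0138, 0.005 m is 0.0063.

Request:
jog_arm --segments '{"wx": [0,0,0],"wy": [0,0,0],"wz": [0,0,0],"x": [-0.0019,-0.0019,-0.0019],"y": [0,0,0],"z": [0.0063,0.0138,0.0138],"jaw": [0,0,0]}'

```text
clock: 14.22
eef_pos: [0.6178, 0.1017, 0.0743]
tool_rot: [0.216, 0.976, -0.0, -0.001]
ft_force: [-0.1, 0.4, -0.5]
grip_width: 0.0121
grasp_force: 60.1
```

Run:
```python
from h import *
from workcell import bot, vision, readout
o=readout.get_obs();print(goto(o,[.6166,.1021,.062],155),o['eef_pos'])
```

```text
[-0.0005 -0.001   0.0005  0.0012 -0.0002  0.0123] [0.61776522 0.10173316 0.07425807]
```

To row units: 0.009 m is 0.0113, 0.0012 m is 0.0015.

Request:
jog_arm --segments '{"wx": [0,0,0,0],"wy": [0,0,0,0],"wz": [0,0,0,0],"x": [0.0015,0.0015,0.0015,0.0015],"y": [0,0,0,0],"z": [0.0038,0.0075,0.0113,0.0113],"jaw": [0,0,0,0]}'

```text
clock: 14.72
eef_pos: [0.617, 0.102, 0.0654]
tool_rot: [0.216, 0.976, -0.0, -0.0]
ft_force: [-0.1, -0.9, -0.6]
grip_width: 0.0121
grasp_force: 60.2
```

To row units: 0.0075 m is 0.0094, 0.006 m is 0.0075.

Request:
jog_arm --segments '{"wx": [0,0,0,0],"wy": [0,0,0,0],"wz": [0,0,0,0],"x": [0,0,0,0],"y": [0,0,0,0],"z": [0.0038,0.0075,0.0094,0.0094],"jaw": [0,0,0,0]}'

```text
clock: 15.22
eef_pos: [0.6171, 0.102, 0.058]
tool_rot: [0.216, 0.976, -0.0, -0.0]
ft_force: [-0.6, -1.8, -1.6]
grip_width: 0.0124
grasp_force: 60.1
```

To row units: 0.0025 m is 0.0031, 0.0015 m is 0.0019.

Request:
jog_arm --segments '{"wx": [0,0,0],"wy": [0,0,0],"wz": [0,0,0],"x": [0,0,0],"y": [0,0,0],"z": [0.0019,0.0031,0.0031],"jaw": [0,0,0]}'

```text
clock: 15.6
eef_pos: [0.6173, 0.102, 0.0562]
tool_rot: [0.216, 0.976, -0.0, 0.0]
ft_force: [-1.8, -3.0, 2.9]
grip_width: 0.0123
grasp_force: 60.6
```

Request:
jog_arm --segments '{"wx": [0,0,0,0],"wy": [0,0,0,0],"wz": [0,0,0,0],"x": [0,0,0,0],"y": [0,0,0,0],"z": [0.0025,0.004,0.004,0.004],"jaw": [0,0,0,0]}'

```text
clock: 16.1
eef_pos: [0.6173, 0.102, 0.0532]
tool_rot: [0.216, 0.976, -0.0, 0.0]
ft_force: [-3.0, -3.0, 5.5]
grip_width: 0.0124
grasp_force: 61.0
```

To row units: 0.0015 m is 0.0019, 0.001 m is 0.0013.

Request:
jog_arm --segments '{"wx": [0,0,0,0],"wy": [0,0,0,0],"wz": [0,0,0,0],"x": [0,0,0,0],"y": [0,0,0,0],"z": [0.0013,0.0019,0.0019,0.0019],"jaw": [0,0,0,0]}'

```text
clock: 16.6
eef_pos: [0.6174, 0.102, 0.052]
tool_rot: [0.216, 0.976, 0.0, 0.0]
ft_force: [-4.3, -2.9, 7.8]
grip_width: 0.012
grasp_force: 61.1
```

```bash
python3 -c "
from workcell import bot, vision, readout
import numpy as np
F=[]
for _ in range(4):
    vision.camera('side');F.append(readout.get_obs()['ft_force'])
print(np.mean(F,0))"
```

```text
[-3.15831376 -2.53362813  6.67815106]
```

To row units: 0.0015 m is 0.0019, 0.001 m is 0.0013.

Request:
jog_arm --segments '{"wx": [0,0,0,0],"wy": [0,0,0,0],"wz": [0,0,0,0],"x": [0,0,0,0],"y": [0,0,0,0],"z": [0.0013,0.0019,0.0019,0.0019],"jaw": [0,0,0,0]}'

```text
clock: 17.3
eef_pos: [0.6174, 0.102, 0.0511]
tool_rot: [0.216, 0.976, 0.0, 0.001]
ft_force: [-4.2, -3.2, 10.0]
grip_width: 0.0124
grasp_force: 61.5
```

```bash
python3 -c "
from workcell import bot, vision, readout
import numpy as np
F=[]
for _ in range(4):
    vision.camera('side');F.append(readout.get_obs()['ft_force'])
print(np.mean(F,0),readout.get_obs()['eef_pos'])"
```

```text
[-4.32906912 -2.82930522  9.92617448] [0.61748013 0.10200732 0.05112629]
```

Spring force started at the predicted home height (0.0562 against 0.0563). The force is now 9.9 N at 0.0511, which is full travel. Handing in.

```bash
python3 -c "
from workcell import bot, vision, readout
print(bot.job_done())"
```

```text
the job is handed in; nothing more can be done
None
```

I handed the job in with the hand still holding the knob pressed to the spring's stop on the left (bare) spindle, at about 10 N push and 60 N grip; no verdict came back, and being fully home and at the stop is inferred from arm height and spring force, not seen on camera.

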